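# Seat a steel block on its parallels in the bench vise

### The arm

A 6-joint arm with a two-finger parallel gripper is mounted at the origin on the work surface. World frame = base frame: x ahead of the robot, y to its left, z up, the work surface at z = 0. Lengths are in m, angles in rad, forces in N, time in s.
With the tool pointing down it reaches from about 0.375 to 0.9 m from the base axis. Payload 3.1 kg.
Tool frame: the origin (TCP) lies midway between the tips of the shut fingers; the grasp point (between the pads) lies 19 mm behind it; z points along the fingers, y is the line along which they close (so a half turn about z gives the same grasp; the last joint's range is limited). The gripper opens to 87 mm and grips with 3 to 60 N. Pads are 19 mm wide; open, the fingers measure 117 mm over their backs; the gripper's body (75 mm by 190 mm) begins 51 mm behind the grasp point.
Start: joints at [1.153, 0.527, 1.433, -0, 1.181, -0.178], TCP at [0.148, 0.607, 0.223] pointing down, gripper open.
Joint ranges: [-3.08, 3.08], [-0.75, 2.2], [0.22, 2.44], [-1.43, 4.57], [0, 2.65], [-2.85, 2.85]. Speed limits (rad/s): [2.79, 2.79, 3.14, 3.14, 3.14, 3.14].

### API

Orientations are given as a unit quaternion [w, x, y, z].
In Python, from rig import * gives the robot as it stands.
- The arm moves only by the tool carry_out, never from a script. Its arguments are lists of equal length, an entry for each row: "gripper": the opening, from 0 (shut) to 1 (fully open); "translation": the shift along the tool's x, y, z in cm, a list of three; "spin": the turn about the tool's z in degrees. A call has 1 to 20 rows; each row shifts and turns the commanded pose from where the row before left it, along the tool's axes as they then stand; what a row does not reach is not made up. A row lasts 1/12 s, in which the tool goes at most 41.7 mm and 7.16 degrees, less where a joint would pass 70% of its speed; a pose out of reach is approached as far as the arm can. A call is refused whole if a number of a shift passes 4.17 or a number of a turn 7.16, either way. A call with a gripper value outside its range is refused whole. The fingers move at their own pace and stop on an object; the grip force is fixed at half the most. Time passes only in rows, so rows that do not move let the fingers close. It gives the time, the measured TCP pose, the force, the opening and the grip force at its end, in the units of the state.
- get_obs(): the state, without advancing time (a new reading comes with each control period).
- grab_frame(name): name is "scene" or "top" or "wrist"; returns a dict with "img" (420x560x3 uint8, blue, green, red), "fovy" (degrees; the focal length in pixels is half the picture's height over the tangent of half this angle, whatever the lens; pixels are square), "cx", "cy" (the principal point, pixels), "pose" (4x4, takes a point from camera to world coordinates); the wrist camera has in their place "T_tool_cam" (4x4, takes a point from camera to tool coordinates, whose origin is the TCP and whose axes are the flange's). Camera axes: x right, y up, looking along -z (the intrinsics and any distortion apply to the point x, -y, -z); pixel columns grow to the right and rows downward; lengths in m; the calibration is good to about 2 mm. A picture is of the moment at which its call begins: read the wrist's pose just before it. There is no depth.
- close_job(): hands the job in; it is judged then, once.
The state is a dict: "t": time; "joint_positions": joint angles; "dq": joint speeds; "joint_efforts": joint torques, N m; "tool_pos": TCP position; "orientation": TCP orientation; "wrist_force": force on the tool from outside, world axes, zero at the start; "wrist_torque": the same for the moment, N m; "width": opening from 0.0 (shut) to 1.0 (fully open); "finger_force": force on a finger pad.
Only numpy, scipy, OpenCV 4.12 (cv2) and the standard library are available. Lean on these libraries where they do the work, as an engineer would, in place of code of your own. Each camera call takes 0.05 s, during which the arm holds its last target. There are 200 camera calls.

### The job

In the bench vise a steel block sits a little too high above its two parallels, and one parallel has slid out at the end. Push that parallel back in until its ends are level with the other one's, then take the white nylon tapping bar and tap or press the block down firmly but not hard (never with the fingers) until both parallels are trapped under it. Prove it with a light push on the end of the parallel you moved, which must not slide, then stand the bar upright on the bench again and leave everything else alone.

Things in the scene. Friction and masses are not known exactly. Their poses are not given: they have to be found in the camera images.
- vise_bed (a point): Grey bench vise, fixed; the point is the centre of its bed (floor between the jaws), 22 to 28 mm above the bench (vises are let in differently); y runs along the jaws, x across them. Bed and jaws end at y = +-55 mm; jaws' inner faces at x = +-25.5, outer faces +-60, tops 38 mm above the bed. A screw with a thin cross handle sticks out at -x to x = -113 mm, 16 mm above the bed.
- block: Steel block 50 (x) by 80 (y) by 30 mm high between the jaws, axes as the vise's; origin: centre of its top face. Moves only straight down, by a push of about 6 to 10 N, and stays. Top at first 54 to 59 mm above the bed, seated 50. When just touching, the parallels still slide; press on to 20 to 25 N in all (at least 19): the load then stays. Over 32 N is too hard.
- parallel_a_mid (a point): One of two equal loose steel parallels on the vise bed under the block, 12 mm wide (x), 130 long (y), 20 high, 17 mm either side of the vise's centre; the point is its centre, 10 mm above the bed. Home: centre level with the vise's centre along y, within 6 mm. One of the two (either name) starts 24 to 40 mm out towards +y, the other home within 1 mm.
- parallel_b_mid (a point): The other parallel, the same in every way. Home, each end of a parallel stands 10 mm out of the vise, over free bench. Untrapped, a parallel slides at about 1 N; once trapped it withstands a light push of 2 to 4 N on its end.
- bar_mid (a point): White nylon tapping bar: plain round rod of 28 mm diameter, 100 mm long, 0.12 kg, standing upright on the bench to the -y side of the vise; the point is its centre, 50 mm above its foot. Gripped round its upper half, its foot can push the parallel and press the block.
Things that resemble listed ones, but are neither listed nor needed, are in the scene too. What is shaped like the part that bears vise_bed but orange is not meant.

How it is judged:
On the way, in this order (a step that is already met when the one before it is completed fails the run):
1. both parallels are home in the vise, their ends level within 6 mm (y of parallel_a_mid in the frame of vise_bed between -0.006 and 0.006 m and y of parallel_b_mid in the frame of vise_bed between -0.006 and 0.006 m), for 0.2 s.
2. the block has been pressed down with the tapping bar so that it loads both parallels by more than 4 N each, and the bar is off it (all of step 1 and contact force between block and parallel_a above 4 N and contact force between block and parallel_b above 4 N and contact force between bar and block below 0.3 N), for 0.2 s.
3. the parallel that had been out is pushed (more than 1.5 N) by bar or fingers while the block is down (all of step 1 and ((distance of parallel_a_mid from where it was at the start of the episode above 0.012 m and contact force between any of bar, the fingers and parallel_a above 1.5 N) or (distance of parallel_b_mid from where it was at the start of the episode above 0.012 m and contact force between any of bar, the fingers and parallel_b above 1.5 N)) and contact force between block and parallel_a above 4 N and contact force between block and parallel_b above 4 N), for 0.04 s.
At the end, for the whole second after the job is handed in: The block is down and loads each parallel by more than 4 N, both parallels are home along the vise within 6 mm and at rest, and the tapping bar stands upright (within 0.1 rad) and still on the bench (all of step 1 and contact force between block and parallel_a above 4 N and contact force between block and parallel_b above 4 N and height (world z) of bar_mid between 0.046 and 0.054 m and angle between bar_mid's own z axis and vertical below 0.1 rad and linear speed of bar below 0.02 m/s and linear speed of each of parallel_a, parallel_b below 0.01 m/s); the robot touches nothing.
It fails at once if the block is pressed or struck with more than 32 N (contact force between bar and block above 32 N).
It fails at once if the fingers press on the block (contact force between the fingers and block above 2 N).
It fails at once if a parallel is pushed with more than 25 N (contact force between any of bar, the fingers and parallel_a above 25 N or contact force between any of bar, the fingers and parallel_b above 25 N).
It fails at once if a bystander is moved by more than 30 mm (distance of any of caliper, sample_block, sample_plate, driver, beaker, spare_parallel, oil_can from where it was at the start of the episode above 0.03 m).
It also fails if it takes over 64 s, if anything falls off the work surface, if the arm or the gripper's body presses on something with over 40 N, if the wrist force passes 120 N, or if a joint passes its speed limit or range.

## Working session

There is one attempt and no reset: what is moved stays moved. The work goes in short steps, Python scripts to look and compute and a tool call to move; the robot and the scene stay as the last step left them, time stands still between calls to the robot, and variables do not carry over. Pictures are saved under pics/ and viewed, at most 10 in all, crops included, and the job is handed in when it is done.

Besides the shell and the picture viewer there is one more tool, called after "Emit:" as a command line: name --pt "numbers of a row" for each row, then --argument value for the rest. carry_out: Moves the arm, as the interface text tells. Its arguments: {"type":"object","properties":{"gripper":{"type":"array"},"translation":{"type":"array"},"spin":{"type":"array"}},"required":["gripper","translation","spin"]}

```bash
mkdir -p pics; ls
cat > h.py <<'E'
from rig import *
import numpy as np, cv2
def ray(f,u,v):
    F=210/np.tan(np.radians(f['fovy'])/2)
    d=np.array([(u-f['cx'])/F,-(v-f['cy'])/F,-1.0]); P=np.array(f['pose'])
    return P[:3,3],P[:3,:3]@d
def onz(f,u,v,z):
    o,d=ray(f,u,v); return o+d*(z-o[2])/d[2]
def proj(f,p):
    F=210/np.tan(np.radians(f['fovy'])/2); P=np.array(f['pose'])
    q=P[:3,:3].T@(np.array(p)-P[:3,3]); return f['cx']+F*q[0]/-q[2], f['cy']-F*q[1]/-q[2]
E
python3 - <<'E'
from h import *
o=get_obs(); print({k:np.round(v,3).tolist() for k,v in o.items()})
for n in('scene','top'):
    f=grab_frame(n); cv2.imwrite(f'pics/{n}0.png',cv2.resize(f['img'],(784,588),interpolation=cv2.INTER_CUBIC)); print({k:(np.round(v,4).tolist()) for k,v in f.items() if k!='img'})
    import pickle; pickle.dump(f,open(n+'.pkl','wb'))
E
```

```text
pics
{'t': 0.0, 'joint_positions': [1.153, 0.528, 1.434, -0.0, 1.181, -0.179], 'dq': [0.001, -0.001, 0.0, -0.002, 0.001, 0.0], 'joint_efforts': [0.001, -44.005, -17.659, 0.064, 0.058, -0.0], 'tool_pos': [0.148, 0.607, 0.222], 'orientation': [-0.0, 0.119, 0.993, -0.001], 'wrist_force': [0.037, 0.395, -0.617], 'wrist_torque': [0.017, 0.01, -0.006], 'finger_force': 0.0, 'width': 1.001}
{'fovy': 57.7618, 'cx': 280.5275, 'cy': 208.3234, 'pose': [[-0.8219, -0.3278, 0.4659, 0.9121], [0.5696, -0.4796, 0.6675, 0.7021], [0.0047, 0.814, 0.5809, 0.65], [0.0, 0.0, 0.0, 1.0]]}
{'fovy': 48.0894, 'cx': 270.856, 'cy': 212.0022, 'pose': [[0.0131, 0.9977, -0.0665, 0.3956], [-0.9999, 0.0136, 0.0063, 0.0573], [0.0072, 0.0664, 0.9978, 1.0859], [0.0, 0.0, 0.0, 1.0]]}
```

View pics/scene0.png

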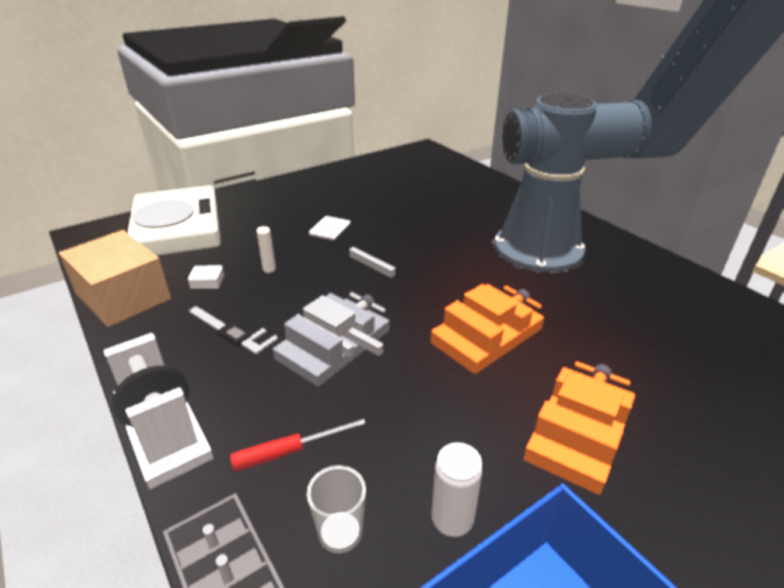

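View pics/top0.png

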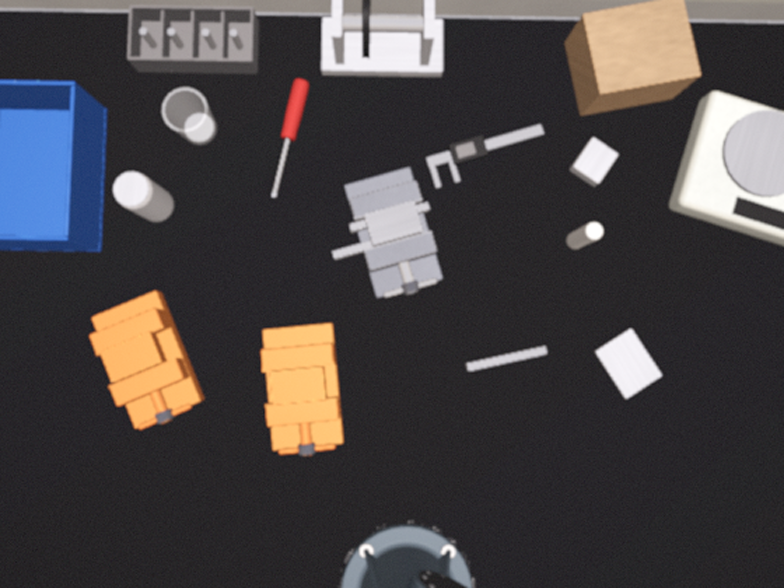

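The scene shows one grey vise at about (335,335) in the scene view and (393,233) in the top view. Its −x (handle-side) parallel sticks out to the left (+y) at (335,253). White upright candidates in the top view are the slim rod at (590,232), on the −y side, and the larger can at (145,195), on the +y side. The slim rod fits the bar. I'll confirm both in an enlarged crop.

Run:
```python
from h import *; import pickle
f=pickle.load(open('top.pkl','rb')); im=f['img']
c=cv2.resize(im[115:217,232:436],None,fx=3.9,fy=3.9,interpolation=cv2.INTER_CUBIC)
s=pickle.load(open('scene.pkl','rb'))['img'][150:275,170:300]
s=cv2.resize(s,None,fx=1.55,fy=1.55,interpolation=cv2.INTER_CUBIC)
out=np.zeros((c.shape[0]+s.shape[0],c.shape[1],3),np.uint8);out[:c.shape[0]]=c;out[c.shape[0]:,:s.shape[1]]=s
cv2.imwrite('pics/crop1.png',out);print(out.shape)
# bar blob
hsv=cv2.cvtColor(im,cv2.COLOR_BGR2HSV)
for name,th in (('obj',70),('bright',200)):
    m=((hsv[...,2]>th)&(hsv[...,1]<60)).astype(np.uint8)
    for k in cv2.findContours(m,cv2.RETR_EXTERNAL,cv2.CHAIN_APPROX_NONE)[0]:
        if cv2.contourArea(k)>40:
            r=cv2.minAreaRect(k)
            if 220<r[0][0]<480 and 80<r[0][1]<300: print(name,np.round(r[0],1),np.round(r[1],1),round(r[2],1))
```

```text
(592, 796, 3)
obj [361.6 255.8] [ 8.2 60. ] 77.6
obj [448.5 259.2] [43.  33.3] 56.3
obj [417.6 167.7] [15.2 29.1] 63.4
obj [272.3 167.8] [90.4 75.8] 79.6
obj [424.2 115.2] [25.  31.1] 33.7
obj [347.2 107.8] [26.5 88.3] 67.6
bright [361.7 255.7] [ 3.9 55.9] 77.5
bright [448.4 259.2] [40.  30.4] 57.0
bright [290.  193.8] [13.   5.1] 71.6
bright [251.7 178.6] [ 6.  26.9] 71.6
bright [424.  164.5] [11. 12.] 90.0
bright [279.  158.6] [22.5 56.3] 74.1
bright [316.1 120.3] [20.9 15.8] 71.6
bright [424.9 114.1] [21.6 25.2] 33.7
bright [366.7  97.6] [ 5.4 40.1] 74.1
```

View pics/crop1.png

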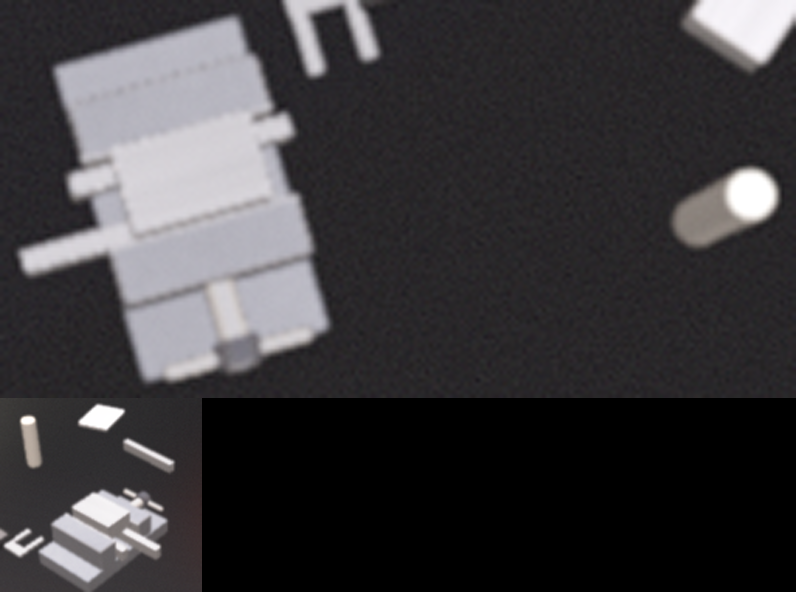

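The crop confirms the slim white rod, top disc at crop (751,194). It also shows the grey vise with block corners (112,157), (252,113), (270,192), (135,235), the home parallel's ends at (72,186) and (293,124), and the slid parallel's end at (23,263).

Run:
```python
from h import *; import pickle
f=pickle.load(open('top.pkl','rb'))
g=lambda u,v,z: onz(f,232+u/3.9,115+v/3.9,z)
print('bar top',g(751,194,.1),'foot',g(692,222,.0))
C=np.array([g(*p,.081) for p in((112,157),(252,113),(270,192),(135,235))]); c=C.mean(0)
print('block',c,[np.linalg.norm(C[i]-C[(i+1)%4]) for i in range(4)])
p,m,o=g(71,186,.045),g(293,125,.045),g(22,263,.045)
print('home par',p,m,'mid',(p+m)/2,'len',np.linalg.norm(p-m)); d=(p-m)/np.linalg.norm(p-m)
yaw=np.arctan2(-d[0],d[1]);X=np.array([np.cos(yaw),np.sin(yaw),0]);Y=np.array([-np.sin(yaw),np.cos(yaw),0])
V=(p+m)/2-17e-3*X
print('yaw',np.degrees(yaw),'vise',V,'block in vise',(c-V)@X,(c-V)@Y,'out end in vise',(o-V)@X,(o-V)@Y, o)
print(get_obs()['t'])
w=grab_frame('wrist');print({k:(np.round(v,4).tolist()) for k,v in w.items() if k!='img'})
```

```text
bar top [ 0.56608898 -0.27320302  0.1       ] foot [ 0.56598575 -0.27124629  0.        ]
block [0.57599049 0.02991615 0.081     ] [np.float64(0.0813971360258306), np.float64(0.045238977756401046), np.float64(0.07836388892958167), np.float64(0.0452743923556492)]
home par [0.57461714 0.09826538 0.045     ] [ 0.61177824 -0.02852604  0.045     ] mid [0.59319769 0.03486967 0.045     ] len 0.13212499010722686
yaw 16.335253350475565 vise [0.57688394 0.0300883  0.045     ] block in vise -0.0009058011341570767 8.609343564962727e-05 out end in vise -0.01826155576647409 0.10477018927645394 [0.52989219 0.12549297 0.045     ]
0.1
{'fovy': 64.7562, 'cx': 275.7418, 'cy': 203.9803, 'T_tool_cam': [[-0.0017, 0.9605, 0.2781, 0.0767], [1.0, 0.0019, -0.0003, -0.0], [-0.0008, 0.2781, -0.9605, -0.1622], [0.0, 0.0, 0.0, 1.0]]}
```

Emit:
carry_out --gripper '[1, 1, 1, 1, 1, 1, 1, 1, 1, 1, 1, 1, 1, 1, 1, 1, 1]' --pt "0 0 0" --pt "0 0 0" --pt "0 0 0" --pt "0 0 0" --pt "0 0 0" --pt "-1.3 -3.8 0" --pt "-1.3 -3.8 0" --pt "-1.3 -3.8 0" --pt "-1.3 -3.8 0" --pt "-1.3 -3.8 0" --pt "-1.3 -3.8 0" --pt "-1.3 -3.8 0" --pt "-1.3 -3.8 0" --pt "-1.3 -3.8 0" --pt "-1.3 -3.8 0" --pt "-1.3 -3.8 0" --pt "-1.3 -3.8 0" --spin '[-6, -6, -6, -6, -6, 0, 0, 0, 0, 0, 0, 0, 0, 0, 0, 0, 0]'

```text
t: 1.57
tool_pos: [0.4263, 0.2117, 0.2226]
orientation: [-0.0, -0.142, 0.99, 0.0]
wrist_force: [-0.1, 0.8, -0.0]
width: 1.002
finger_force: 0.0
```

Emit:
carry_out --gripper '[1, 1, 1, 1, 1, 1, 1, 1, 1, 1, 1, 1, 1, 1]' --pt "0 -4 0" --pt "0 -4 0" --pt "0 -4 0" --pt "0 -4 0" --pt "0 -4 0" --pt "0 -4 0" --pt "0 -4 0" --pt "0 -4 0" --pt "0 -4 0" --pt "0 -4 0" --pt "0 -4 0" --pt "0 -3 0" --pt "0 -2 0" --pt "0 0 0" --spin '[0, 0, 0, 0, 0, 0, 0, 0, 0, 0, 0, 0, 0, 0]'

```text
t: 2.73
tool_pos: [0.5645, -0.2619, 0.2221]
orientation: [0.001, -0.14, 0.99, -0.002]
wrist_force: [0.4, -0.2, 0.2]
width: 1.002
finger_force: 0.0
```

```bash
cat >> h.py <<'E'
from scipy.spatial.transform import Rotation as R
YAW=np.radians(16.335);VX=np.array([np.cos(YAW),np.sin(YAW),0]);VY=np.array([-np.sin(YAW),np.cos(YAW),0]);V=np.array([.5769,.0301,.025])
def toolT(o):
    T=np.eye(4);q=o['orientation'];T[:3,:3]=R.from_quat([q[1],q[2],q[3],q[0]]).as_matrix();T[:3,3]=o['tool_pos'];return T
def wrist():
    o=get_obs();w=grab_frame('wrist');w['pose']=toolT(o)@np.array(w['T_tool_cam']);return o,w
def delta(o,p):  # tool-axis cm to take TCP to p
    return np.round(toolT(o)[:3,:3].T@(np.array(p)-o['tool_pos'])*100,2)
def st(o):
    d=np.array(o['tool_pos'])-V
    return 't %.2f vise-frame mm %s F %s |w %.3f f %.1f'%(o['t'],np.round([d@VX*1e3,d@VY*1e3,o['tool_pos'][2]*1e3],1),np.round([o['wrist_force']@VX,o['wrist_force']@VY,o['wrist_force'][2]],2),o['width'],o['finger_force'])
E
python3 - <<'E'
from h import *
o,w=wrist();print(st(o),o['tool_pos'],o['joint_positions'],toolT(o)[:3,:3].round(3))
print(delta(o,(.566,-.2725,.1)))
print('expect bar top px',proj(w,(.566,-.2725,.1)),'foot',proj(w,(.566,-.272,0)))
cv2.imwrite('pics/w1.png',w['img'])
g=cv2.cvtColor(w['img'],cv2.COLOR_BGR2HSV);m=((g[...,2]>210)&(g[...,1]<60)).astype(np.uint8)
for k in cv2.findContours(m,cv2.RETR_EXTERNAL,cv2.CHAIN_APPROX_NONE)[0]:
    if cv2.contourArea(k)>150:
        (u,v),r=cv2.minEnclosingCircle(k);print(u,v,r,cv2.contourArea(k),onz(w,u,v,.1))
E
```

```text
t 2.73 vise-frame mm [ -94.  -276.7  222.1] F [ 0.27 -0.33  0.17] |w 1.002 f 0.0 [ 0.56448245 -0.26189527  0.22210415] [-6.13120035e-01  5.23050163e-01  1.44267244e+00 -1.33956107e-03
  1.17261159e+00 -2.46423726e+00] [[-0.961 -0.277  0.002]
 [-0.277  0.961 -0.003]
 [-0.001 -0.003 -1.   ]]
[ 0.16 -1.02 12.21]
expect bar top px (np.float64(263.95490012996106), np.float64(196.0041185062379)) foot (np.float64(267.5014103402735), np.float64(174.3492497995534))
305.0 320.0 37.33640670776367 677.5 [ 0.67775478 -0.19930026  0.1       ]
219.367919921875 271.632080078125 25.741323471069336 910.0 [ 0.64942063 -0.2934757   0.1       ]
524.4271240234375 243.4854278564453 34.606136322021484 283.5 [ 0.54326587 -0.02909125  0.1       ]
537.7363891601562 203.19090270996094 16.71361541748047 354.5 [ 0.50498605 -0.03619044  0.1       ]
14.5 218.5 32.87105941772461 1164.0 [ 0.64889371 -0.48450465  0.1       ]
262.8260803222656 197.11956787109375 14.426868438720703 606.5 [ 0.56726547 -0.27319161  0.1       ]
497.4598388671875 198.37644958496094 28.87575912475586 1379.0 [ 0.5108364  -0.07264848  0.1       ]
41.5 187.5 72.5431900024414 6545.5 [ 0.61276669 -0.46336219  0.1       ]
432.5 24.0 65.53062438964844 1500.5 [ 0.39789632 -0.18407556  0.1       ]
243.0 0.7058823704719543 29.008689880371094 508.0 [ 0.42266897 -0.328526    0.1       ]
```

View pics/w1.png

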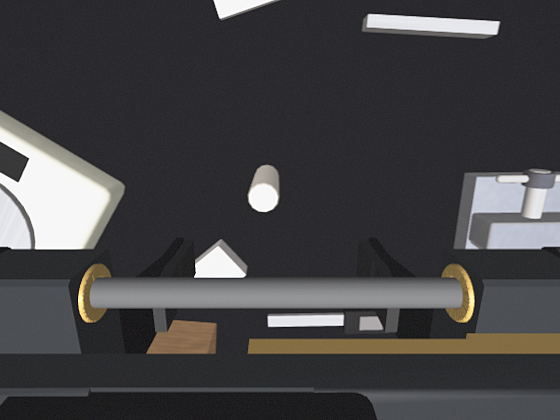

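The wrist view shows the bar standing alone at pixel (264,190), and its top ray agrees with the top view at (0.567, −0.273). Next I go down and grip it.

Emit:
carry_out --gripper '[1, 1, 1, 1, 1, 1, 1, 1, 0, 0, 0, 0, 0, 0, 0, 0, 0]' --pt "0.1 -1.1 0" --pt "0 0 0" --pt "0 0 4" --pt "0 0 4" --pt "0 0 4" --pt "0 0 3" --pt "0 0 1.3" --pt "0 0 0" --pt "0 0 0" --pt "0 0 0" --pt "0 0 0" --pt "0 0 0" --pt "0 0 0" --pt "0 0 0" --pt "0 0 0" --pt "0 0 0" --pt "0 0 0" --spin '[0, 0, 0, 0, 0, 0, 0, 0, 0, 0, 0, 0, 0, 0, 0, 0, 0]'

```text
t: 4.2
tool_pos: [0.5655, -0.2678, 0.0597]
orientation: [0.0, -0.142, 0.99, -0.0]
wrist_force: [0.1, 0.1, -0.3]
width: 0.4
finger_force: 0.1
```

Run:
```python
from h import *
o=get_obs();print(st(o))
```

```text
t 4.20 vise-frame mm [ -94.7 -282.7   59.7] F [ 0.12  0.09 -0.32] |w 0.400 f 0.1
```

Emit:
carry_out --gripper '[0, 0, 0, 0, 0, 0]' --pt "0 0 0" --pt "0 0 0" --pt "0 0 0" --pt "0 0 0" --pt "0 0 0" --pt "0 0 0" --spin '[0, 0, 0, 0, 0, 0]'

```text
t: 4.7
tool_pos: [0.5655, -0.2678, 0.0596]
orientation: [0.0, -0.142, 0.99, -0.0]
wrist_force: [-0.1, -0.8, 0.9]
width: 0.312
finger_force: 30.2
```

Run:
```python
from h import *
o=get_obs();print(st(o), o['tool_pos'])
```

```text
t 4.70 vise-frame mm [ -94.7 -282.6   59.6] F [-0.31 -0.71  0.9 ] |w 0.312 f 30.2 [ 0.56554676 -0.2677669   0.05960168]
```

Emit:
carry_out --gripper '[0, 0, 0, 0, 0, 0, 0, 0, 0, 0, 0, 0, 0, 0, 0, 0, 0, 0]' --pt "0 0 -2" --pt "0 0 -3.5" --pt "0 0 -3.5" --pt "0 0 -3" --pt "-0.7 2 0" --pt "-0.7 4 0" --pt "-0.7 4 0" --pt "-0.7 4 0" --pt "-0.7 4 0" --pt "-0.7 4 0" --pt "-0.7 4 0" --pt "-0.7 4 0" --pt "-0.7 4 0" --pt "-0.7 4 0" --pt "-0.7 3 0" --pt "0 0.5 0" --pt "0 0 0" --pt "0 0 0" --spin '[0, 0, 0, 0, 0, 0, 0, 0, 0, 0, 0, 0, 0, 0, 0, 0, 0, 0]'

```text
t: 6.2
tool_pos: [0.5223, 0.152, 0.1792]
orientation: [-0.001, -0.143, 0.99, -0.0]
wrist_force: [0.5, -0.0, -0.7]
width: 0.311
finger_force: 30.2
```

Run:
```python
from h import *
o,w=wrist();print(st(o), o['joint_positions'].round(2))
f=grab_frame('top');
im=np.hstack([cv2.resize(f['img'][100:240,180:340],None,fx=2.6,fy=2.6,interpolation=cv2.INTER_CUBIC),cv2.resize(w['img'],(384,288))[:,:380].copy() if 0 else np.vstack([cv2.resize(w['img'],(384,288)),np.zeros((76,384,3),np.uint8)])])
cv2.imwrite('pics/a2.png',im);print(im.shape)
```

```text
t 6.20 vise-frame mm [-18.1 132.4 179.2] F [ 0.48 -0.15 -0.67] |w 0.311 f 30.2 [ 0.08  0.48  1.68 -0.    0.98 -1.78]
(364, 800, 3)
```

View pics/a2.png

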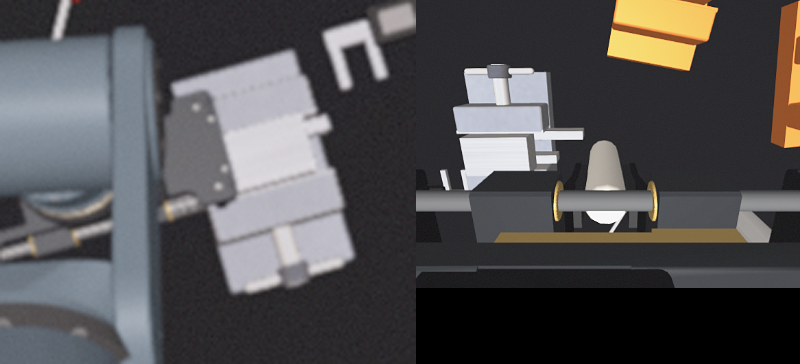

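The wrist view shows the slid parallel's end at about (243,195) in its own pixels, clear of the held bar. The home parallel's end is at about (207,231). I'll cast both onto z=0.045 to confirm how far there is to push.

Run:
```python
from h import *
o,w=wrist()
im=w['img'];g=cv2.cvtColor(im,cv2.COLOR_BGR2GRAY)
for n,r in (('out',range(186,200,2)),('home',range(220,238,2))):
    for v in r:
        row=g[v,185:262].astype(int); d=np.where((row[:-2]-row[2:])>40)[0]
        print(n,v,[(185+int(x),np.round(((onz(w,186+x,v,.045)-V)@np.c_[VX,VY])*1e3,1).tolist()) for x in d[-1:]])
```

```text
out 186 [(245, [-25.9, 104.1])]
out 188 [(245, [-24.0, 104.0])]
out 190 [(245, [-22.1, 104.0])]
out 192 [(245, [-20.2, 103.9])]
out 194 [(245, [-18.3, 103.9])]
out 196 [(246, [-16.4, 104.7])]
out 198 [(245, [-14.5, 103.8])]
home 220 [(209, [6.9, 69.1])]
home 222 [(209, [8.9, 69.0])]
home 224 [(209, [10.9, 68.9])]
home 226 [(209, [12.9, 68.8])]
home 228 [(209, [15.0, 68.6])]
home 230 [(210, [17.0, 69.5])]
home 232 [(209, [19.0, 68.4])]
home 234 [(208, [21.1, 67.3])]
home 236 [(207, [23.1, 66.2])]
```

Emit:
carry_out --gripper '[0, 0, 0, 0, 0, 0]' --pt "0 0 2" --pt "0 0 3" --pt "0 0 2.5" --pt "0 0 1.2" --pt "0 0 0" --pt "0 0 0" --spin '[0, 0, 0, 0, 0, 0]'

```text
t: 6.85
tool_pos: [0.5228, 0.151, 0.0921]
orientation: [-0.001, -0.141, 0.99, -0.0]
wrist_force: [0.1, -1.0, -0.2]
width: 0.317
finger_force: 30.2
```

Emit:
carry_out --gripper '[0, 0, 0, 0, 0, 0, 0, 0, 0, 0, 0, 0, 0, 0, 0]' --pt "0 -0.5 0" --pt "0 -0.5 0" --pt "0 -0.5 0" --pt "0 -0.5 0" --pt "0 -0.5 0" --pt "0 -0.5 0" --pt "0 -0.5 0" --pt "0 -0.5 0" --pt "0 -0.3 0" --pt "0 -0.3 0" --pt "0 -0.2 0" --pt "0 -0.1 0" --pt "0 -0.1 0" --pt "0 0 0" --pt "0 0 0" --spin '[0, 0, 0, 0, 0, 0, 0, 0, 0, 0, 0, 0, 0, 0, 0]'

```text
t: 8.1
tool_pos: [0.5368, 0.1042, 0.0925]
orientation: [-0.0, -0.142, 0.99, -0.0]
wrist_force: [0.0, 0.9, -0.8]
width: 0.314
finger_force: 30.2
```

Run:
```python
from h import *
o,w=wrist();print(st(o))
cv2.imwrite('pics/w3.png',np.hstack([cv2.resize(w['img'][150:330,150:350],None,fx=2,fy=2),cv2.resize(grab_frame('scene')['img'][190:290,180:300],None,fx=3.3,fy=3.6)]))
```

```text
t 8.10 vise-frame mm [-17.7  82.4  92.5] F [ 0.3   0.87 -0.81] |w 0.314 f 30.2
```

View pics/w3.png

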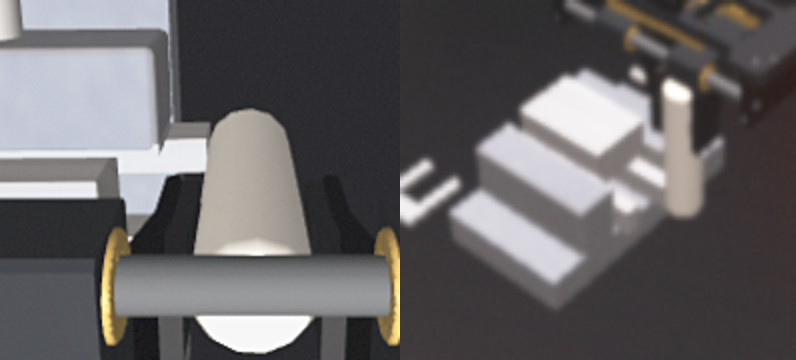

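The wrist crop shows the parallel's end at crop (208,150), against the bar and about 3 mm short of home by my frame. I'll push 3 mm more, back off, rise and compare the two ends.

Emit:
carry_out --gripper '[0, 0, 0, 0, 0, 0, 0, 0, 0, 0, 0, 0, 0, 0, 0]' --pt "0 -0.1 0" --pt "0 -0.1 0" --pt "0 -0.1 0" --pt "0 0 0" --pt "0 0 0" --pt "0 0.5 0" --pt "0 1.5 0" --pt "0 3 0" --pt "0 0.5 -2" --pt "0 0 -3" --pt "0 0 -2.5" --pt "0 0 -1.2" --pt "0 0 0" --pt "0 0 0" --pt "0 0 0" --spin '[0, 0, 0, 0, 0, 0, 0, 0, 0, 0, 0, 0, 0, 0, 0]'

```text
t: 9.45
tool_pos: [0.5213, 0.1541, 0.1786]
orientation: [-0.001, -0.142, 0.99, -0.0]
wrist_force: [-0.4, 0.5, -1.1]
width: 0.31
finger_force: 30.2
```

Run:
```python
from h import *
o,w=wrist();print(st(o))
im=w['img'];g=cv2.cvtColor(im,cv2.COLOR_BGR2GRAY)
for n,r in (('out',range(186,206,2)),('home',range(220,238,2))):
    for v in r:
        row=g[v,165:262].astype(int); d=np.where((row[:-2]-row[2:])>40)[0]
        print(n,v,[(165+int(x),np.round(((onz(w,166+x,v,.045)-V)@np.c_[VX,VY])*1e3,1).tolist()) for x in d[-1:]])
cv2.imwrite('pics/w4.png',cv2.resize(im[150:290,110:300],None,fx=4,fy=4))
```

```text
t 9.45 vise-frame mm [-18.5 134.6 178.6] F [-0.3   0.56 -1.05] |w 0.310 f 30.2
out 186 [(203, [-26.9, 69.3])]
out 188 [(203, [-25.1, 69.2])]
out 190 [(203, [-23.2, 69.0])]
out 192 [(203, [-21.3, 68.9])]
out 194 [(204, [-19.4, 69.7])]
out 196 [(204, [-17.5, 69.6])]
out 198 [(203, [-15.6, 68.6])]
out 200 [(201, [-13.7, 66.6])]
out 202 [(200, [-11.7, 65.5])]
out 204 [(194, [-9.8, 59.8])]
home 220 [(195, [5.9, 59.7])]
home 222 [(205, [7.9, 69.0])]
home 224 [(206, [9.9, 69.8])]
home 226 [(206, [11.9, 69.7])]
home 228 [(206, [13.9, 69.6])]
home 230 [(206, [15.9, 69.5])]
home 232 [(206, [18.0, 69.4])]
home 234 [(205, [20.0, 68.3])]
home 236 [(203, [22.0, 66.2])]
```

View pics/w4.png

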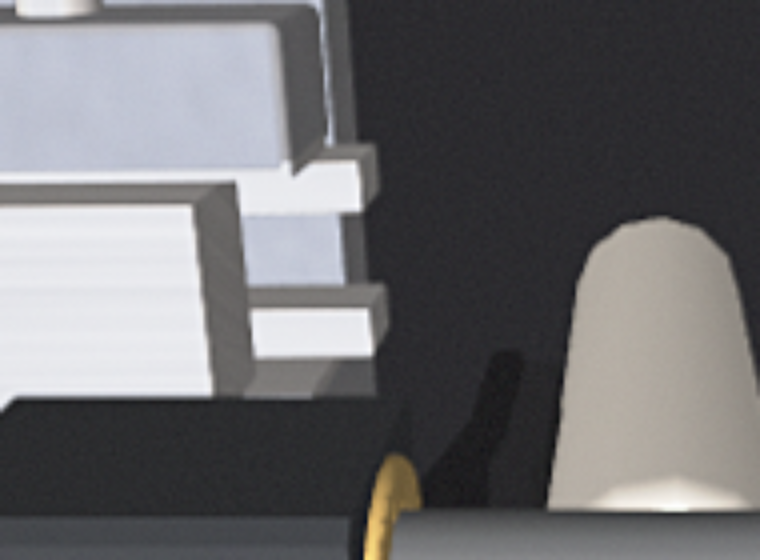

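The two parallels' ends are level: about 69.0 mm and 69.6 mm in the same view, at crop (365,180) and (375,330). Next I go over the block centre.

Emit:
carry_out --gripper '[0, 0, 0, 0, 0, 0, 0, 0, 0, 0]' --pt "-0.4 -3 0" --pt "-0.4 -3.5 0" --pt "-0.4 -3.5 0" --pt "-0.4 -2.5 0" --pt "-0.25 -1 0" --pt "0 0 1" --pt "0 0 1" --pt "0 0 0.6" --pt "0 0 0" --pt "0 0 0" --spin '[0, 0, 0, 0, 0, 0, 0, 0, 0, 0]'

```text
t: 10.33
tool_pos: [0.5764, 0.0314, 0.1524]
orientation: [-0.002, -0.143, 0.99, 0.001]
wrist_force: [0.4, -0.5, -0.2]
width: 0.314
finger_force: 30.2
```

Run:
```python
from h import *
print(st(get_obs()))
```

```text
t 10.33 vise-frame mm [ -0.2   1.4 152.4] F [ 0.2  -0.61 -0.16] |w 0.314 f 30.2
```

Emit:
carry_out --gripper '[0, 0, 0, 0, 0, 0, 0, 0]' --pt "0 0 0.2" --pt "0 0 0.2" --pt "0 0 0.1" --pt "0 0 0.1" --pt "0 0 0.1" --pt "0 0 0.1" --pt "0 0 0" --pt "0 0 0" --spin '[0, 0, 0, 0, 0, 0, 0, 0]'

```text
t: 11.0
tool_pos: [0.5779, 0.0297, 0.1455]
orientation: [-0.0, -0.142, 0.99, -0.0]
wrist_force: [-0.3, 0.6, -2.1]
width: 0.314
finger_force: 30.2
```

Emit:
carry_out --gripper '[0, 0, 0, 0, 0]' --pt "0 0 0.1" --pt "0 0 0.1" --pt "0 0 0.1" --pt "0 0 0" --pt "0 0 0" --spin '[0, 0, 0, 0, 0]'

```text
t: 11.42
tool_pos: [0.5778, 0.0298, 0.1424]
orientation: [-0.0, -0.142, 0.99, 0.0]
wrist_force: [0.4, -0.1, -0.6]
width: 0.312
finger_force: 30.2
```

Emit:
carry_out --gripper '[0, 0, 0, 0]' --pt "0 0 0.1" --pt "0 0 0.1" --pt "0 0 0" --pt "0 0 0" --spin '[0, 0, 0, 0]'

```text
t: 11.75
tool_pos: [0.5782, 0.0298, 0.1412]
orientation: [0.0, -0.142, 0.99, -0.0]
wrist_force: [-0.9, 1.1, 4.3]
width: 0.314
finger_force: 30.3
```

Emit:
carry_out --gripper '[0, 0, 0, 0]' --pt "0 0 0.1" --pt "0 0 0.1" --pt "0 0 0" --pt "0 0 0" --spin '[0, 0, 0, 0]'

```text
t: 12.08
tool_pos: [0.5783, 0.0298, 0.1394]
orientation: [0.001, -0.142, 0.99, -0.0]
wrist_force: [-0.6, 0.2, 5.6]
width: 0.315
finger_force: 30.3
```

Emit:
carry_out --gripper '[0, 0, 0]' --pt "0 0 0.1" --pt "0 0 0" --pt "0 0 0" --spin '[0, 0, 0]'

```text
t: 12.33
tool_pos: [0.5783, 0.0298, 0.1385]
orientation: [0.001, -0.142, 0.99, -0.0]
wrist_force: [-1.4, -0.4, 6.3]
width: 0.314
finger_force: 30.3
```

Emit:
carry_out --gripper '[0, 0, 0]' --pt "0 0 0.1" --pt "0 0 0" --pt "0 0 0" --spin '[0, 0, 0]'

```text
t: 12.58
tool_pos: [0.5783, 0.0298, 0.1375]
orientation: [0.001, -0.142, 0.99, -0.0]
wrist_force: [-1.7, -0.3, 6.2]
width: 0.318
finger_force: 30.3
```

Emit:
carry_out --gripper '[0, 0, 0]' --pt "0 0 0.1" --pt "0 0 0" --pt "0 0 0" --spin '[0, 0, 0]'

```text
t: 12.83
tool_pos: [0.5783, 0.0298, 0.1365]
orientation: [0.001, -0.142, 0.99, -0.0]
wrist_force: [-1.0, -0.1, 6.3]
width: 0.313
finger_force: 30.3
```

Emit:
carry_out --gripper '[0, 0, 0]' --pt "0 0 0.1" --pt "0 0 0" --pt "0 0 0" --spin '[0, 0, 0]'

```text
t: 13.08
tool_pos: [0.5783, 0.0298, 0.1355]
orientation: [0.001, -0.142, 0.99, -0.0]
wrist_force: [-0.5, 0.8, 6.3]
width: 0.313
finger_force: 30.3
```

Emit:
carry_out --gripper '[0, 0, 0]' --pt "0 0 0.08" --pt "0 0 0" --pt "0 0 0" --spin '[0, 0, 0]'

```text
t: 13.33
tool_pos: [0.5783, 0.0298, 0.1347]
orientation: [0.001, -0.142, 0.99, -0.0]
wrist_force: [-1.6, 0.2, 6.9]
width: 0.315
finger_force: 30.3
```

Emit:
carry_out --gripper '[0, 0, 0]' --pt "0 0 0.08" --pt "0 0 0" --pt "0 0 0" --spin '[0, 0, 0]'

```text
t: 13.58
tool_pos: [0.5783, 0.0298, 0.134]
orientation: [0.001, -0.142, 0.99, -0.0]
wrist_force: [-2.0, 0.3, 6.7]
width: 0.314
finger_force: 30.3
```

Emit:
carry_out --gripper '[0, 0, 0]' --pt "0 0 0.08" --pt "0 0 0" --pt "0 0 0" --spin '[0, 0, 0]'

```text
t: 13.83
tool_pos: [0.5786, 0.0296, 0.1338]
orientation: [0.001, -0.142, 0.99, -0.0]
wrist_force: [-1.7, 0.3, 9.6]
width: 0.313
finger_force: 30.3
```

Emit:
carry_out --gripper '[0, 0, 0]' --pt "0 0 0.08" --pt "0 0 0" --pt "0 0 0" --spin '[0, 0, 0]'

```text
t: 14.08
tool_pos: [0.5789, 0.0295, 0.1337]
orientation: [0.001, -0.142, 0.99, -0.001]
wrist_force: [-3.1, -0.3, 12.7]
width: 0.311
finger_force: 30.2
```

Emit:
carry_out --gripper '[0, 0, 0]' --pt "0 0 0.08" --pt "0 0 0" --pt "0 0 0" --spin '[0, 0, 0]'

```text
t: 14.33
tool_pos: [0.5792, 0.0293, 0.1336]
orientation: [0.002, -0.142, 0.99, -0.001]
wrist_force: [-3.4, -1.2, 15.8]
width: 0.308
finger_force: 29.9
```

Emit:
carry_out --gripper '[0, 0, 0]' --pt "0 0 0.08" --pt "0 0 0" --pt "0 0 0" --spin '[0, 0, 0]'

```text
t: 14.58
tool_pos: [0.5794, 0.0292, 0.1335]
orientation: [0.002, -0.142, 0.99, -0.001]
wrist_force: [-4.5, -1.5, 20.3]
width: 0.314
finger_force: 30.0
```

Emit:
carry_out --gripper '[0, 0, 0, 0, 0]' --pt "0 0 0.07" --pt "0 0 0" --pt "0 0 0" --pt "0 0 0" --pt "0 0 0" --spin '[0, 0, 0, 0, 0]'

```text
t: 15.0
tool_pos: [0.5796, 0.0292, 0.1335]
orientation: [0.002, -0.142, 0.99, -0.001]
wrist_force: [-5.2, -0.5, 24.5]
width: 0.313
finger_force: 30.0
```

Run:
```python
from h import *
print(st(get_obs()))
```

```text
t 15.00 vise-frame mm [  2.3  -1.6 133.5] F [-5.11  0.95 24.52] |w 0.313 f 30.0
```

Emit:
carry_out --gripper '[0, 0, 0, 0, 0, 0, 0, 0, 0, 0, 0, 0, 0, 0, 0]' --pt "0 0 -0.5" --pt "0 0 -0.5" --pt "0 0 -1.5" --pt "0 0 -2.5" --pt "0 0 0" --pt "0 0 0" --pt "0.4 1.5 0" --pt "0.4 3 0" --pt "0.4 3 0" --pt "0.4 3 0" --pt "0.2 2 0" --pt "0 0.7 0" --pt "0 0 0" --pt "0 0 0" --pt "0 0 0" --spin '[0, 0, 0, 0, 0, 0, 0, 0, 0, 0, 0, 0, 0, 0, 0]'

```text
t: 16.25
tool_pos: [0.5239, 0.1507, 0.1786]
orientation: [-0.0, -0.142, 0.99, -0.0]
wrist_force: [0.5, 0.3, -1.7]
width: 0.312
finger_force: 30.0
```

Run:
```python
from h import *
o,w=wrist();print(st(o))
im=w['img'];g=cv2.cvtColor(im,cv2.COLOR_BGR2GRAY)
cv2.imwrite('pics/w5.png',cv2.resize(im[120:290,110:340],None,fx=3.3,fy=3.3))
```

```text
t 16.25 vise-frame mm [-17.  130.7 178.6] F [ 0.56  0.11 -1.67] |w 0.312 f 30.0
```

View pics/w5.png

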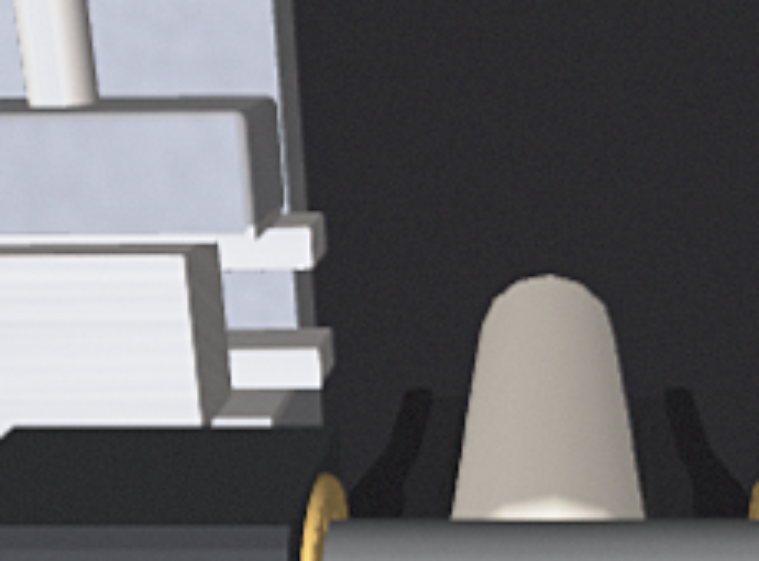

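Both parallels are still level and the block is down, with the ends at crop (320,245) and (325,365). Next is the light proof push.

Emit:
carry_out --gripper '[0, 0, 0, 0, 0, 0, 0, 0, 0, 0, 0, 0, 0]' --pt "0 0 2" --pt "0 0 3" --pt "0 0 2.5" --pt "0 0 1.2" --pt "0 -0.5 0" --pt "0 -1.5 0" --pt "0 -1.5 0" --pt "0 -0.7 0" --pt "0 -0.3 0" --pt "0 -0.2 0" --pt "0 0 0" --pt "0 0 0" --pt "0 0 0" --spin '[0, 0, 0, 0, 0, 0, 0, 0, 0, 0, 0, 0, 0]'

```text
t: 17.38
tool_pos: [0.5365, 0.1068, 0.0922]
orientation: [-0.0, -0.142, 0.99, 0.0]
wrist_force: [0.0, 0.0, -0.7]
width: 0.311
finger_force: 30.0
```

Run:
```python
from h import *
print(st(get_obs()))
```

```text
t 17.38 vise-frame mm [-17.2  85.   92.2] F [ 0.02  0.03 -0.73] |w 0.311 f 30.0
```

Emit:
carry_out --gripper '[0, 0, 0, 0, 0, 0]' --pt "0 -0.1 0" --pt "0 -0.1 0" --pt "0 -0.1 0" --pt "0 -0.1 0" --pt "0 -0.1 0" --pt "0 0 0" --spin '[0, 0, 0, 0, 0, 0]'

```text
t: 17.88
tool_pos: [0.5382, 0.1014, 0.092]
orientation: [0.0, -0.142, 0.99, -0.0]
wrist_force: [0.2, 0.4, -0.8]
width: 0.315
finger_force: 30.0
```

Emit:
carry_out --gripper '[0, 0, 0]' --pt "0 -0.05 0" --pt "0 0 0" --pt "0 0 0" --spin '[0, 0, 0]'

```text
t: 18.13
tool_pos: [0.5382, 0.101, 0.092]
orientation: [-0.0, -0.142, 0.99, 0.0]
wrist_force: [-0.3, 0.3, -1.1]
width: 0.312
finger_force: 30.0
```

Emit:
carry_out --gripper '[0, 0, 0]' --pt "0 -0.05 0" --pt "0 0 0" --pt "0 0 0" --spin '[0, 0, 0]'

```text
t: 18.38
tool_pos: [0.5384, 0.1006, 0.092]
orientation: [-0.0, -0.142, 0.99, 0.0]
wrist_force: [-1.2, -0.2, -1.2]
width: 0.312
finger_force: 30.0
```

Emit:
carry_out --gripper '[0, 0, 0]' --pt "0 -0.05 0" --pt "0 0 0" --pt "0 0 0" --spin '[0, 0, 0]'

```text
t: 18.63
tool_pos: [0.5384, 0.1004, 0.0921]
orientation: [-0.0, -0.142, 0.99, 0.0]
wrist_force: [-0.7, 2.3, -1.4]
width: 0.313
finger_force: 30.0
```

Emit:
carry_out --gripper '[0, 0, 0]' --pt "0 -0.05 0" --pt "0 0 0" --pt "0 0 0" --spin '[0, 0, 0]'

```text
t: 18.88
tool_pos: [0.5384, 0.1002, 0.0921]
orientation: [-0.0, -0.142, 0.99, 0.0]
wrist_force: [-1.1, 3.9, -0.4]
width: 0.312
finger_force: 30.0
```

Run:
```python
from h import *
print(st(get_obs()))
```

```text
t 18.88 vise-frame mm [-17.3  78.1  92.1] F [ 0.07  4.02 -0.39] |w 0.312 f 30.0
```

The push built up to 4 N with almost no motion, so the parallel is trapped. Now I take the bar back.

Emit:
carry_out --gripper '[0, 0, 0, 0, 0, 0, 0, 0, 0, 0, 0, 0, 0, 0, 0, 0, 0, 0, 0, 0]' --pt "0 0.5 0" --pt "0 2 0" --pt "0 2 -1" --pt "0 0 -3" --pt "0 0 -3" --pt "0 0 -1.7" --pt "0.7 -3 0" --pt "0.7 -4 0" --pt "0.7 -4 0" --pt "0.7 -4 0" --pt "0.7 -4 0" --pt "0.7 -4 0" --pt "0.7 -4 0" --pt "0.7 -4 0" --pt "0.7 -4 0" --pt "0.7 -4 0" --pt "0.7 -1.6 0" --pt "0 0 0" --pt "0 0 0" --pt "0 0 0" --spin '[0, 0, 0, 0, 0, 0, 0, 0, 0, 0, 0, 0, 0, 0, 0, 0, 0, 0, 0, 0]'

```text
t: 20.55
tool_pos: [0.5655, -0.2676, 0.1786]
orientation: [-0.001, -0.142, 0.99, 0.001]
wrist_force: [0.1, 0.6, -1.0]
width: 0.313
finger_force: 30.0
```

Emit:
carry_out --gripper '[0, 0, 0, 0, 0, 0, 0]' --pt "0 0 3" --pt "0 0 4" --pt "0 0 3" --pt "0 0 1" --pt "0 0 0" --pt "0 0 0" --pt "0 0 0" --spin '[0, 0, 0, 0, 0, 0, 0]'

```text
t: 21.13
tool_pos: [0.5678, -0.2688, 0.0711]
orientation: [0.001, -0.142, 0.99, -0.001]
wrist_force: [-0.8, -0.1, -0.5]
width: 0.311
finger_force: 30.0
```

Run:
```python
from h import *
print(st(get_obs()))
```

```text
t 21.13 vise-frame mm [ -92.8 -284.3   71.1] F [-0.75  0.15 -0.47] |w 0.311 f 30.0
```

Foot is about 11 mm up; I lower it in fine steps at the end.

Emit:
carry_out --gripper '[0, 0, 0, 0, 0, 0]' --pt "0 0 0.5" --pt "0 0 0.3" --pt "0 0 0.2" --pt "0 0 0.1" --pt "0 0 0" --pt "0 0 0" --spin '[0, 0, 0, 0, 0, 0]'

```text
t: 21.63
tool_pos: [0.5665, -0.2688, 0.0592]
orientation: [0.0, -0.142, 0.99, -0.0]
wrist_force: [-0.7, 0.3, 5.3]
width: 0.309
finger_force: 30.0
```

Emit:
carry_out --gripper '[0, 0, 0]' --pt "0 0 0.05" --pt "0 0 0" --pt "0 0 0" --spin '[0, 0, 0]'

```text
t: 21.88
tool_pos: [0.5666, -0.2688, 0.0592]
orientation: [0.001, -0.142, 0.99, -0.0]
wrist_force: [-1.3, 0.7, 8.5]
width: 0.317
finger_force: 30.0
```

Emit:
carry_out --gripper '[0, 0, 0.34, 0.38, 0.45, 0.6, 0.8, 1, 1, 1, 1, 1, 1, 1, 1, 1]' --pt "0 0 -0.1" --pt "0 0 0" --pt "0 0 0" --pt "0 0 0" --pt "0 0 0" --pt "0 0 0" --pt "0 0 0" --pt "0 0 0" --pt "0 0 0" --pt "0 0 0" --pt "0 0 0" --pt "0 0 0" --pt "0 0 0" --pt "0 0 0" --pt "0 0 0" --pt "0 0 0" --spin '[0, 0, 0, 0, 0, 0, 0, 0, 0, 0, 0, 0, 0, 0, 0, 0]'

```text
t: 23.22
tool_pos: [0.5662, -0.2685, 0.0586]
orientation: [0.0, -0.142, 0.99, -0.0]
wrist_force: [-0.3, -0.3, -0.4]
width: 0.995
finger_force: 0.0
```

Emit:
carry_out --gripper '[1, 1, 1, 1, 1, 1, 1, 1, 1]' --pt "0 0 -1" --pt "0 0 -2" --pt "0 0 -3" --pt "0 0 -4" --pt "0 0 -4" --pt "0 0 -2" --pt "0 0 0" --pt "0 0 0" --pt "0 0 0" --spin '[0, 0, 0, 0, 0, 0, 0, 0, 0]'

```text
t: 23.97
tool_pos: [0.5654, -0.2679, 0.218]
orientation: [-0.001, -0.142, 0.99, 0.001]
wrist_force: [0.0, 0.2, -0.9]
width: 1.002
finger_force: 0.0
```

Run:
```python
from h import *
o,w=wrist();print(st(o))
f=grab_frame('top');s=grab_frame('scene')
im=np.hstack([cv2.resize(f['img'][100:240,230:450],(440,280)),cv2.resize(s['img'][140:280,170:350],(360,280))])
cv2.imwrite('pics/end.png',np.vstack([im,np.hstack([cv2.resize(w['img'],(400,300)),np.zeros((300,400,3),np.uint8)])]))
```

```text
t 23.97 vise-frame mm [ -94.9 -282.7  218. ] F [ 0.07  0.16 -0.87] |w 1.002 f 0.0
```

View pics/end.png

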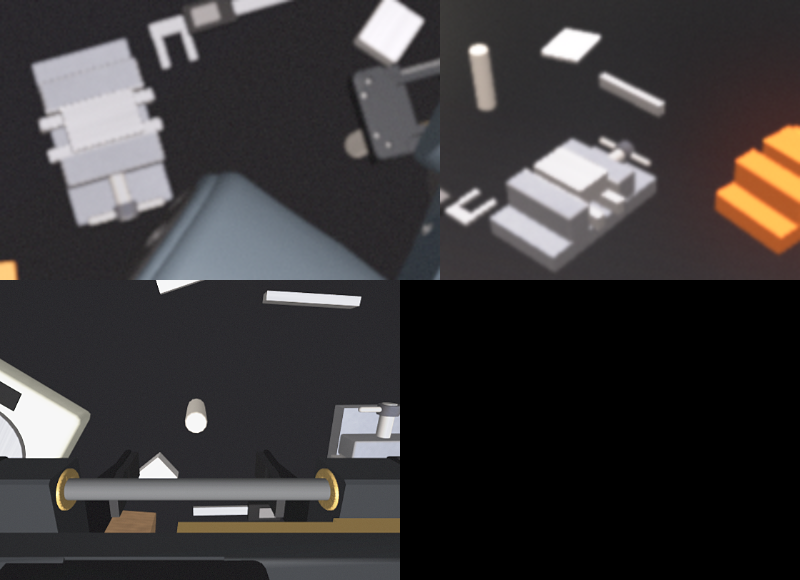

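The bar stands upright in the scene crop (482,78) and in the wrist view (196,415). Both parallels are level at each end of the vise in the top crop, at (45,125)/(53,155) and (150,97)/(158,125).

```bash
python3 -c "
from rig import *
print(close_job())"
```

```text
the job is handed in; nothing more can be done
None
```

The job is handed in at about 24 s: the parallel is back level with the other, the block was pressed down with about 25 N, the parallel held against a 4 N push, and the bar stands upright on the bench; no verdict came back.

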